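# Take the copper latch coil off its spindle

## Robot

A 6-joint arm with a two-finger parallel gripper is mounted at the origin on the work surface. World frame = base frame: x ahead of the robot, y to its left, z up, the work surface at z = 0. Lengths are in m, angles in rad, forces in N, time in s.
With the tool pointing down it reaches from about 0.3 to 0.75 m from the base axis. Payload 8.5 kg.
Tool frame: the origin (TCP) lies midway between the tips of the shut fingers; the grasp point (between the pads) lies 19 mm behind it; z points along the fingers, y is the line along which they close (so a half turn about z gives the same grasp; the last joint's range is limited). The gripper opens to 85 mm and grips with 20 to 120 N. Pads are 22 mm wide; open, the fingers measure 114 mm over their backs; the gripper's body (76 mm by 85 mm) begins 54 mm behind the grasp point. The pads swing forward as they close: fully open they stand 13 mm farther back than shut.
Start: joints at [-1.338, 0.381, 1.297, -0, 1.464, -0.215], TCP at [0.238, -0.496, 0.231] pointing down, gripper open.
Joint ranges: [-3.11, 3.11], [-0.89, 2.33], [0.22, 2.48], [-1.42, 4.56], [0.17, 2.85], [-2.88, 2.88]. Speed limits (rad/s): [2.39, 2.39, 3.14, 3.14, 3.14, 3.14].

## Interface

Orientations are given as a unit quaternion [x, y, z, w].
In Python, from bench import env gives the robot as it stands.
- The arm moves only by the tool jog_arm, never from a script. Its argument "steps" is a list that holds one entry, the list of rows, each a list of 7 numbers: the shift along the tool's x, y, z normalised to -1 to 1, where 1 is 0.03 m, then the turn, a rotation vector about the tool's x, y, z normalised to -1 to 1, where 1 is 0.1 rad, then the opening, from 0 (shut) to 1 (fully open). In form: [[[tx, ty, tz, ax, ay, az, jaw], ...]]. A call has exactly 5 rows; each row shifts and turns the commanded pose from where the row before left it, along the tool's axes as they then stand; what a row does not reach is not made up. A row lasts 1/8 s, in which the tool goes at most 62.5 mm and 10.7 degrees, less where a joint would pass 70% of its speed; a pose out of reach is approached as far as the arm can. A call with a number of a shift or a turn outside -1 to 1 is refused whole. A call with a gripper value outside its range is refused whole. The fingers move at their own pace and stop on an object; "force" is the grip in N (left out, the last holds). Time passes only in rows, so rows that do not move let the fingers close, or fill a call up. It gives the time, the measured TCP pose, the force, the opening and the grip force at its end, in the units of the state.
- env.observe(): the state, without advancing time (a new reading comes with each control period).
- env.grab_frame(name): name is "scene" or "side" or "wrist"; returns a dict with "image" (384x512x3 uint8, red, green, blue), "fx", "fy", "cx", "cy" (pixels), "distortion" ([k1, k2, p1, p2, k3] as OpenCV has them; the pictures are not rectified), "T" (4x4, takes a point from camera to world coordinates). Camera axes: x right, y down, z forward; pixel columns grow to the right and rows downward; lengths in m; the calibration is good to about 2 mm. A picture is of the moment at which its call begins. There is no depth.
- env.sign_off(): hands the job in; it is judged then, once.
Trained networks look in a picture, given as the dict that the camera call returned (one of the last four; its "shot" number tells which), for a name from the list of things; names that differ only in an ending like _2 or _b are one class to them, and where a whole thing is asked for, a point or a joint stands for the part that bears it (a point fixed in the world has none). Each returns a list of dicts, best first, with "confidence" (0 to 1); they miss things now and then, are a little off and sometimes report something else, mostly with a low value. They report only what shows in the picture. A call takes as long as a camera call. They do not tell look-alikes from the thing itself.
- env.regions_of(picture, thing): "mask" (384x512 bool, what is visible of it) and "rect" ([left, top, width, height] in pixels, round what is visible of it).
The state is a dict: "clock": time; "qpos": joint angles; "qvel": joint speeds; "effort": joint torques, N m; "eef_pos": TCP position; "tool_rot": TCP orientation; "wrist_force": force on the tool from outside, world axes, zero at the start; "wrist_torque": the same for the moment, N m; "finger_gap": finger opening in m; "grip_force": force on a finger pad.
Only numpy, scipy, OpenCV 4.12 (cv2) and the standard library are available. Lean on these libraries where they do the work, as an engineer would, in place of code of your own. Each camera call takes 0.05 s, during which the arm holds its last target. There are 200 camera calls.

## Task

The secret panel's latch needs its new coil. Slide the copper-wound coil straight up off its spindle and stand it flat on the floor of the green-lined tray, clear of the rims, lowering it until it rests there before letting go. Leave the blue-wound coil as it is on its own spindle.

Things in the scene. Friction and masses are not known exactly. Their poses are not given: they have to be found in the camera images.
- coil_copper: Coil of bright copper wire wound on a thin black core tube, wire showing on its side and top: a rigid ring 50 mm in outer diameter, 40 mm tall, with a 24 mm bore, about 180 g. Loose. Origin at the centre of its underside, z up along its bore. It starts on a spindle, its underside 20 mm above the counter.
- spindle_copper: Spindle on which the copper coil starts, fixed to the counter: round pale wooden base 72 mm across and 20 mm tall with an upright brass post 16 mm in diameter in its middle, its tip 75 mm above the counter (15 mm above the top of the seated coil). The coil is loose on it, with 4 mm clearance all round. Origin on the axis at the counter, z up. Two more spindles of the same shape stand nearby, at least 110 mm away centre to centre: one holds the blue coil, one is empty.
- coil_blue: Coil of the same shape and size as the copper one but wound with blue wire, on its own spindle. Not to be moved. Origin at the centre of its underside, z up.
- tray: Shallow square tray of pale wood lined green, fixed to the counter: 162 mm square outside, 150 mm inside, walls 6 mm thick and 18 mm tall in all; the inner floor is 6 mm above the counter. Origin under its centre at the counter, x and y along its sides, z up.
Things that resemble listed ones, but are neither listed nor needed, are in the scene too. Leave any pink or red look-alike of the coil_copper alone.

How it is judged:
On the way, in this order (a step that is already met when the one before it is completed fails the run):
1. the copper coil is up clear of its spindle's tip (underside over 77 mm above the counter) (z of coil_copper in the frame of spindle_copper above 0.077 m), for 0.1 s.
2. the copper coil is held by the fingers while it rests, upright, on the tray's floor (not dropped) (x of coil_copper in the frame of tray between -0.053 and 0.053 m and y of coil_copper in the frame of tray between -0.053 and 0.053 m and z of coil_copper in the frame of tray below 0.012 m and angle between coil_copper's own z axis and vertical below 0.17 rad and contact force between the fingers and coil_copper above 0.3 N), for 0.1 s.
At the end, for the whole second after the job is handed in: The copper coil stands upright (within 10 degrees) and at rest on the tray's floor (underside within 6 mm of it), its centre within 53 mm of the tray's centre along both sides of the tray (inside the walls), let go; the blue coil is within 15 mm of where it was and upright (x of coil_copper in the frame of tray between -0.053 and 0.053 m and y of coil_copper in the frame of tray between -0.053 and 0.053 m and z of coil_copper in the frame of tray below 0.012 m and angle between each of coil_copper, coil_blue's own z axis and vertical below 0.17 rad and linear speed of coil_copper below 0.02 m/s and contact force between the fingers and coil_copper below 0.1 N and distance of coil_blue from where it was at the start of the episode below 0.015 m); the robot touches nothing.
It fails at once if the blue coil is lifted, tipped or shifted by more than 15 mm (not (distance of coil_blue from where it was at the start of the episode below 0.015 m and angle between coil_blue's own z axis and vertical below 0.17 rad)).
It also fails if it takes over 42 s, if anything falls off the work surface, if the arm or the gripper's body presses on something with over 40 N, if the wrist force passes 120 N, or if a joint passes its speed limit or range.

## Working session

There is one attempt and no reset: what is moved stays moved. The work goes in short steps, Python scripts to look and compute and a tool call to move; the robot and the scene stay as the last step left them, time stands still between calls to the robot, and variables do not carry over. Pictures are saved under pics/ and viewed, at most 10 in all, crops included, and the job is handed in when it is done.

Besides the shell and the picture viewer there is one more tool, called after "Request:" as name([rows], argument=value, ...), one row to a line, values as JSON. jog_arm: Moves the arm, as the interface text tells. Its arguments: {"type":"object","properties":{"steps":{"type":"array"},"force":{"type":"number"}},"required":["steps"]}

```bash
mkdir -p pics && python3 - <<'E'
from bench import env
import cv2,numpy as np
s=env.observe();print(s['clock'],s['eef_pos'],s['tool_rot'],s['finger_gap'])
for n in("scene","side"):
    f=env.grab_frame(n);cv2.imwrite(f"pics/{n}0.png",f["image"][:,:,::-1])
    print(n,f['fx'],f['cx'],f['cy'],f['distortion'],np.round(f['T'],3).tolist())
    for t in("coil_copper","spindle_copper","coil_blue","tray"):
        print(t,[(r['rect'],round(r['confidence'],2)) for r in env.regions_of(f,t)])
E
```

```text
0.0 [ 0.23806395 -0.49549152  0.23069491] [ 9.75036155e-01  2.22044934e-01 -2.13894069e-05 -7.37579139e-04] 0.08545232952006106
scene 373.335176455087 259.955541470545 187.83884559008507 [-0.08760086  0.          0.          0.          0.        ] [[0.017, 0.736, -0.677, 1.023], [1.0, -0.022, 0.002, 0.017], [-0.013, -0.677, -0.736, 0.571], [0.0, 0.0, 0.0, 1.0]]
coil_copper [([201.5, 136.5, 28.1, 24.5], 0.81), ([221.3, 159.8, 20.8, 29.5], 0.77), ([278.1, 169.4, 21.6, 26.3], 0.71)]
spindle_copper [([213.6, 162.7, 36.4, 37.0], 0.64)]
coil_blue [([168.2, 219.8, 29.3, 34.6], 0.57)]
tray [([346.6, 177.0, 114.1, 76.5], 0.84)]
side 385.62971824754754 257.79414868381633 192.17050310504942 [-0.0899615  0.         0.         0.         0.       ] [[-0.885, -0.248, 0.394, 0.193], [-0.466, 0.479, -0.744, 0.607], [-0.004, -0.842, -0.539, 0.466], [0.0, 0.0, 0.0, 1.0]]
coil_copper [([265.1, 169.9, 23.3, 26.0], 0.98), ([234.4, 201.7, 22.8, 29.3], 0.77), ([319.4, 177.2, 24.6, 31.4], 0.72)]
spindle_copper [([261.6, 167.9, 30.4, 36.8], 0.94)]
coil_blue [([225.2, 141.3, 21.9, 21.1], 0.94), ([259.1, 167.0, 33.3, 38.4], 0.58)]
tray [([76.5, 236.0, 135.3, 92.6], 0.59)]
```

View pics/scene0.png

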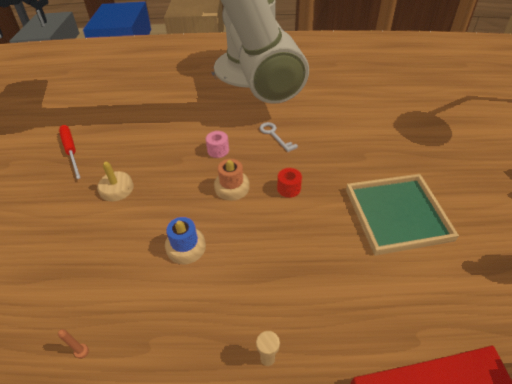

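View pics/side0.png

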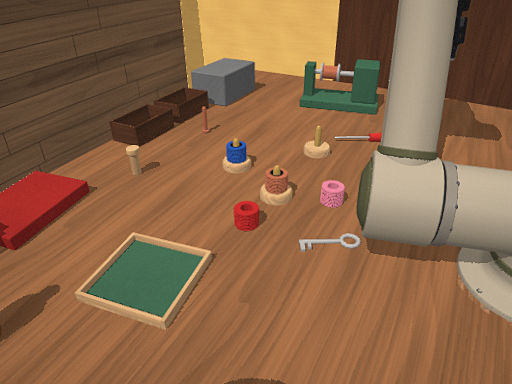

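The scene view shows the copper coil at about (231,174) on its spindle, blue at (182,235), red at (290,182), pink at (217,145) and the tray centred near (400,212). The side view shows the copper coil at (276,181) and the tray centred near (147,278).

```bash
cat > h.py <<'E'
from bench import env
import cv2,numpy as np
def ray(f,p):
    K=np.array([[f['fx'],0,f['cx']],[0,f['fy'],f['cy']],[0,0,1]])
    u=cv2.undistortPoints(np.array([[p]],float),K,np.array(f['distortion'])).ravel()
    T=np.array(f['T']);return T[:3,3],T[:3,:3]@np.r_[u,1]
def atz(f,p,z):
    o,d=ray(f,p);return o+d*(z-o[2])/d[2]
E
python3 - <<'E'
from h import *
px={"scene":dict(copper=(231,174),blue=(182,235),red=(290,182),pink=(217,145)),"side":dict(copper=(276.5,182),blue=(236,152),red=(246.5,216),pink=(332,194))}
for n in("scene","side"):
    f=env.grab_frame(n)
    for k,p in px[n].items(): print(n,k,atz(f,p,.02 if k in('red','pink') else .04).round(3))
    for t in("coil_copper","tray"):
      for r in env.regions_of(f,t):
        if r['confidence']<.5: continue
        l,tp,w,h=r['rect'];m=r['mask']
        print(t,r['rect'],f['image'][m].mean(0).round(),atz(f,(l+w/2,tp+h/2),.04).round(3))
        if t=="tray":
            c=max(cv2.findContours(m.astype(np.uint8),0,2)[0],key=cv2.contourArea)
            q=cv2.approxPolyDP(cv2.convexHull(c),8,True)[:,0]
            P=np.array([atz(f,p,.015) for p in q.astype(float)]);print(q.tolist(),P.round(3).tolist(),P.mean(0))
E
```

```text
scene copper [ 0.495 -0.039  0.04 ]
scene blue [ 0.642 -0.119  0.04 ]
scene red [0.502 0.08  0.02 ]
scene pink [ 0.382 -0.076  0.02 ]
coil_copper [206.3, 133.1, 22.5, 27.2] [183. 107. 119.] [ 0.411 -0.071  0.04 ]
coil_copper [273.2, 171.0, 29.0, 26.1] [161.  42.  25.] [0.526 0.073 0.04 ]
coil_copper [219.7, 161.5, 24.6, 27.1] [154.  92.  57.] [ 0.498 -0.037  0.04 ]
tray [215.1, 161.2, 34.3, 39.3] [168. 131.  81.] [ 0.514 -0.036  0.04 ]
[[248, 182], [237, 198], [215, 189], [216, 178]] [[0.494, -0.006, 0.015], [0.537, -0.027, 0.015], [0.512, -0.072, 0.015], [0.481, -0.072, 0.015]] [ 0.50624927 -0.04439683  0.015     ]
tray [345.9, 172.9, 116.2, 84.7] [103. 117.  81.] [0.61 0.28 0.04]
[[420, 175], [457, 238], [374, 255], [347, 185]] [[0.485, 0.357, 0.015], [0.647, 0.377, 0.015], [0.677, 0.215, 0.015], [0.509, 0.196, 0.015]] [0.57921043 0.28611204 0.015     ]
side copper [ 0.488 -0.035  0.04 ]
side blue [ 0.637 -0.118  0.04 ]
side red [0.498 0.078 0.02 ]
side pink [ 0.375 -0.075  0.02 ]
coil_copper [318.8, 177.2, 26.6, 31.4] [206. 116. 135.] [ 0.368 -0.048  0.04 ]
coil_copper [232.6, 201.7, 23.7, 25.6] [172.  40.  39.] [0.49 0.1  0.04]
coil_copper [266.8, 167.0, 19.3, 27.5] [159.  94.  67.] [ 0.49 -0.04  0.04]
tray [79.0, 234.9, 135.5, 92.1] [109. 121.  89.] [0.538 0.319 0.04 ]
[[133, 233], [210, 252], [166, 327], [76, 296]] [[0.665, 0.219, 0.015], [0.507, 0.195, 0.015], [0.473, 0.359, 0.015], [0.635, 0.382, 0.015]] [0.56981748 0.28869033 0.015     ]
```

Request:
jog_arm([
  [[0.95,-0.675,0.1,0,0,0,1],[0.95,-0.675,0.1,0,0,0,1],[0.95,-0.675,0.1,0,0,0,1],[0.95,-0.675,0.1,0,0,0,1],[0.95,-0.675,0.1,0,0,0,1]],
], force=40)

```text
clock: 1.42
eef_pos: [0.3232, -0.3418, 0.2163]
tool_rot: [0.975, 0.222, 0.0, 0.0]
wrist_force: [0.4, -0.2, 0.1]
finger_gap: 0.0857
grip_force: 0.0
```

Request:
jog_arm([
  [[0.95,-0.675,0.1,0,0,0,1],[0.95,-0.675,0.1,0,0,0,1],[0.95,-0.675,0.1,0,0,0,1],[0.95,-0.675,0.1,0,0,0,1],[0.95,-0.675,0.1,0,0,0,1]],
])

```text
clock: 2.05
eef_pos: [0.4078, -0.1888, 0.2014]
tool_rot: [0.975, 0.222, 0.0, 0.0]
wrist_force: [0.5, 0.3, 1.9]
finger_gap: 0.0855
grip_force: 0.0
```

Request:
jog_arm([
  [[0.95,-0.675,0.1,0,0,0,1],[0.95,-0.675,0.1,0,0,0,1],[0.95,-0.675,0.1,0,0,0,1],[0.95,-0.675,0.1,0,0,0,1],[0,0,0,0,0,0,1]],
])

```text
clock: 2.68
eef_pos: [0.4755, -0.0659, 0.1891]
tool_rot: [0.975, 0.223, -0.0, -0.0]
wrist_force: [-0.1, -0.7, 0.0]
finger_gap: 0.0854
grip_force: 0.0
```

```bash
python3 - <<'E'
from h import *
f=env.grab_frame("wrist");cv2.imwrite("pics/w1.png",f["image"][:,:,::-1])
print(np.round(f['T'],3).tolist(),f['fx'])
for t in("coil_copper","spindle_copper"):
  for r in env.regions_of(f,t):
    l,tp,w,h=r['rect'];print(t,r['rect'],r['confidence'],f['image'][r['mask']].mean(0).round(),atz(f,(l+w/2,tp+h/2),.05).round(4))
E
```

```text
[[0.436, -0.853, -0.285, 0.55], [-0.9, -0.414, -0.138, -0.03], [-0.0, 0.317, -0.948, 0.334], [0.0, 0.0, 0.0, 1.0]] 278.9107949621963
coil_copper [208.8, 221.6, 40.1, 46.4] 0.72 [236. 127. 161.] [ 0.3922 -0.0709  0.05  ]
coil_copper [116.0, 71.1, 54.9, 48.8] 0.64 [213.   3.   1.] [0.5048 0.0708 0.05  ]
spindle_copper [212.2, 116.5, 61.4, 58.5] 0.65 [219. 170.  85.] [ 0.5024 -0.0374  0.05  ]
```

View pics/w1.png

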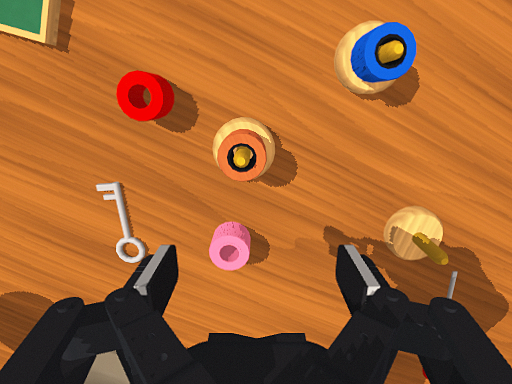

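The wrist view shows the copper coil's top ring centred at about (242,155) on its base. Pink is at (230,245), red at (145,96) and blue at (388,50), and there's room for the fingers.

```bash
python3 - <<'E'
from h import *
f=env.grab_frame("wrist")
for p,z in(((242,155),.06),((217,155),.06),((267,155),.06),((245,147),.012)):print(atz(f,p,z).round(4))
c=f['image'][115:190,205:280]
hsv=cv2.cvtColor(c,cv2.COLOR_RGB2HSV)
print(c[40,16],c[40,58],c[60,35],c[10,40])
s=env.observe();print(s['eef_pos'],s['tool_rot'])
E
```

```text
[ 0.4947 -0.0424  0.06  ]
[ 0.4839 -0.02    0.06  ]
[ 0.5055 -0.0648  0.06  ]
[ 0.4951 -0.0434  0.012 ]
[243 124  57] [240 113  53] [243 128  62] [252 218 123]
[ 0.47483787 -0.06807254  0.1894244 ] [9.75123278e-01 2.21663211e-01 1.45890631e-05 1.16733644e-04]
```

Request:
jog_arm([
  [[0.48,-0.27,0.4,0,0,0,1],[0.48,-0.27,0.4,0,0,0,1],[0,0,0.8,0,0,0,1],[0,0,0.8,0,0,0,1],[0,0,0,0,0,0,1]],
])

```text
clock: 3.5
eef_pos: [0.4934, -0.0394, 0.1154]
tool_rot: [0.975, 0.222, -0.002, -0.001]
wrist_force: [-1.0, -0.1, 0.4]
finger_gap: 0.0858
grip_force: 0.0
```

Request:
jog_arm([
  [[0,0,0.75,0,0,0,1],[0,0,0.75,0,0,0,1],[0,0,0.75,0,0,0,1],[0,0,0.75,0,0,0,1],[0,0,0,0,0,0,1]],
])

```text
clock: 4.12
eef_pos: [0.4939, -0.04, 0.0269]
tool_rot: [0.975, 0.222, -0.001, -0.001]
wrist_force: [-0.3, -0.3, 0.6]
finger_gap: 0.0855
grip_force: 0.0
```

Request:
jog_arm([
  [[0,0,0,0,0,0,0.7],[0,0,0,0,0,0,0.5],[0,0,0,0,0,0,0.4],[0,0,0,0,0,0,0.4],[0,0,0,0,0,0,0.4]],
], force=40)

```text
clock: 4.75
eef_pos: [0.4946, -0.0405, 0.0286]
tool_rot: [0.975, 0.222, 0.001, 0.001]
wrist_force: [-0.7, 0.1, 6.3]
finger_gap: 0.0494
grip_force: 40.7
```

Request:
jog_arm([
  [[0,0,-0.3,0,0,0,0.4],[0,0,-0.5,0,0,0,0.4],[0,0,-0.6,0,0,0,0.4],[0,0,-0.6,0,0,0,0.4],[0,0,-0.6,0,0,0,0.4]],
], force=50)

```text
clock: 5.38
eef_pos: [0.4938, -0.0403, 0.1065]
tool_rot: [0.975, 0.222, 0.0, 0.0]
wrist_force: [1.0, -0.5, -2.2]
finger_gap: 0.0489
grip_force: 51.9
```

Request:
jog_arm([
  [[0,0,-0.6,0,0,0,0.4],[0,0,-0.5,0,0,0,0.4],[0,0,-0.3,0,0,0,0.4],[0,0,0,0,0,0,0.4],[0,0,0,0,0,0,0.4]],
])

```text
clock: 6.0
eef_pos: [0.4937, -0.0403, 0.1469]
tool_rot: [0.975, 0.222, -0.0, -0.0]
wrist_force: [0.6, -0.1, -0.8]
finger_gap: 0.049
grip_force: 52.0
```

```bash
python3 - <<'E'
from h import *
a=env.grab_frame("side")["image"];b=env.grab_frame("wrist")["image"]
cv2.imwrite("pics/l1.png",cv2.resize(np.hstack([a,b])[:,:,::-1],(800,300)))
s=env.observe();print(s['clock'],s['eef_pos'],s['wrist_force'],s['grip_force'])
E
```

```text
6.1 [ 0.49370689 -0.04031132  0.14677817] [ 0.0250119  -0.33868205 -1.38719455] 51.97370622307062
```

View pics/l1.png

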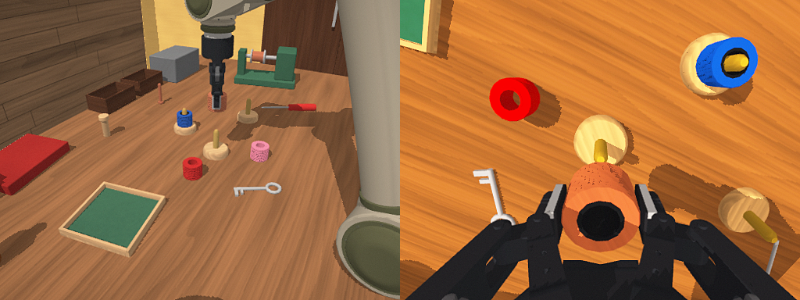

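The coil is held upright, well above its spindle. The post shows below it and blue is untouched, so next I move over the tray.

Request:
jog_arm([
  [[0.4,-0.5,0,0,0,0,0.4],[0.7,-0.87,0,0,0,0,0.4],[0.8,-0.98,0,0,0,0,0.4],[0.8,-0.98,0,0,0,0,0.4],[0.8,-0.98,0,0,0,0,0.4]],
])

```text
clock: 6.72
eef_pos: [0.5327, 0.1228, 0.1469]
tool_rot: [0.975, 0.222, -0.0, -0.0]
wrist_force: [0.1, 0.5, -1.0]
finger_gap: 0.0493
grip_force: 52.0
```

Request:
jog_arm([
  [[0.8,-0.98,0,0,0,0,0.4],[0.8,-0.98,0,0,0,0,0.4],[0.7,-0.86,0,0,0,0,0.4],[0.5,-0.61,0,0,0,0,0.4],[0.3,-0.37,0,0,0,0,0.4]],
])

```text
clock: 7.35
eef_pos: [0.567, 0.2656, 0.1466]
tool_rot: [0.975, 0.222, -0.001, 0.0]
wrist_force: [-0.7, -1.2, -1.7]
finger_gap: 0.0488
grip_force: 52.0
```

Request:
jog_arm([
  [[0.4,-0.49,0.4,0,0,0,0.4],[0.1,-0.1,0.7,0,0,0,0.4],[0,0,0.8,0,0,0,0.4],[0,0,0.5,0,0,0,0.4],[0,0,0,0,0,0,0.4]],
])

```text
clock: 7.98
eef_pos: [0.5726, 0.2869, 0.074]
tool_rot: [0.975, 0.222, -0.001, 0.0]
wrist_force: [-0.2, -0.2, -2.4]
finger_gap: 0.049
grip_force: 52.1
```

```bash
python3 - <<'E'
from h import *
a=env.grab_frame("scene");
for r in env.regions_of(a,"tray"): 
    c=max(cv2.findContours(r['mask'].astype(np.uint8),0,2)[0],key=cv2.contourArea);q=cv2.approxPolyDP(cv2.convexHull(c),8,True)[:,0]
    print(r['confidence'],np.mean([atz(a,p,.015) for p in q.astype(float)],0),len(q))
for r in env.regions_of(a,"coil_copper"):print(r['rect'],r['confidence'])
a=a["image"];b=env.grab_frame("wrist")["image"]
cv2.imwrite("pics/l2.png",cv2.resize(np.hstack([a,b])[:,:,::-1],(800,300)))
s=env.observe();print(s['clock'],s['eef_pos'],s['wrist_force'],s['grip_force'])
E
```

```text
0.98 [0.58573889 0.28675317 0.015     ] 4
[277.9, 169.7, 23.7, 26.9] 0.95
[204.5, 133.2, 25.8, 24.3] 0.85
[398.3, 167.1, 30.0, 33.4] 0.62
8.175 [0.57347731 0.28721173 0.07633693] [ 0.21185186 -0.04211046 -1.26347778] 52.110604383051395
```

View pics/l2.png

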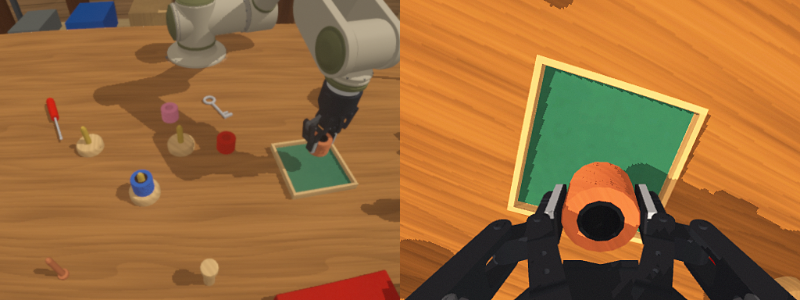

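The coil hangs upright over the tray. In the wrist view the tray's outer corners are at (177,72), (393,140) and (138,269), and I use these to check the centre.

```bash
python3 - <<'E'
from h import *
f=env.grab_frame("wrist")
P=[atz(f,p,.018) for p in((177,72),(393,140),(138,269))];print(np.round(P,3),(P[1]+P[2])/2,np.linalg.norm(P[0]-P[1]),np.linalg.norm(P[0]-P[2]))
E
```

```text
[[0.64  0.379 0.018]
 [0.666 0.221 0.018]
 [0.48  0.355 0.018]] [0.57265873 0.28769665 0.018     ] 0.16055903781670633 0.16261835641441744
```

Request:
jog_arm([
  [[0,0,0.5,0,0,0,0.4],[0,0,0.5,0,0,0,0.4],[0,0,0.5,0,0,0,0.4],[0,0,0.3,0,0,0,0.4],[0,0,0,0,0,0,0.4]],
])

```text
clock: 8.85
eef_pos: [0.5727, 0.287, 0.0204]
tool_rot: [0.975, 0.222, -0.001, 0.0]
wrist_force: [0.6, 0.1, -1.4]
finger_gap: 0.0494
grip_force: 52.1
```

Request:
jog_arm([
  [[0,0,0.07,0,0,0,0.4],[0,0,0.07,0,0,0,0.4],[0,0,0,0,0,0,0.4],[0,0,0,0,0,0,0.4],[0,0,0,0,0,0,0.4]],
])

```text
clock: 9.48
eef_pos: [0.5731, 0.2871, 0.0173]
tool_rot: [0.975, 0.222, 0.0, -0.0]
wrist_force: [-0.6, 0.2, -3.1]
finger_gap: 0.049
grip_force: 52.1
```

Request:
jog_arm([
  [[0,0,0.05,0,0,0,0.4],[0,0,0.05,0,0,0,0.4],[0,0,0,0,0,0,0.4],[0,0,0,0,0,0,0.4],[0,0,0,0,0,0,0.4]],
])

```text
clock: 10.1
eef_pos: [0.573, 0.2871, 0.0147]
tool_rot: [0.975, 0.222, 0.0, 0.0]
wrist_force: [-2.4, -2.3, 5.4]
finger_gap: 0.0489
grip_force: 52.7
```

Request:
jog_arm([
  [[0,0,0.03,0,0,0,0.4],[0,0,0,0,0,0,0.4],[0,0,0,0,0,0,0.4],[0,0,0,0,0,0,0.4],[0,0,0,0,0,0,0.4]],
])

```text
clock: 10.72
eef_pos: [0.573, 0.2871, 0.0147]
tool_rot: [0.975, 0.222, 0.0, 0.0]
wrist_force: [-4.8, -2.4, 12.7]
finger_gap: 0.049
grip_force: 53.4
```

The coil is resting on the floor: the tool has stopped sinking and the force is rising. Release and go up.

Request:
jog_arm([
  [[0,0,0,0,0,0,0.65],[0,0,0,0,0,0,0.75],[0,0,0,0,0,0,0.8],[0,0,0,0,0,0,0.8],[0,0,0,0,0,0,0.8]],
])

```text
clock: 11.35
eef_pos: [0.573, 0.2871, 0.0131]
tool_rot: [0.975, 0.222, -0.0, 0.0]
wrist_force: [-0.3, 0.7, 0.4]
finger_gap: 0.0681
grip_force: 0.0
```

Request:
jog_arm([
  [[0,0,-0.3,0,0,0,0.8],[0,0,-0.6,0,0,0,0.8],[0,0,-0.8,0,0,0,0.8],[0,0,-0.9,0,0,0,0.8],[0,0,-0.9,0,0,0,0.8]],
])

```text
clock: 11.98
eef_pos: [0.5731, 0.2872, 0.1207]
tool_rot: [0.975, 0.222, 0.001, -0.0]
wrist_force: [1.0, 0.1, 0.7]
finger_gap: 0.0683
grip_force: 0.0
```

Request:
jog_arm([
  [[0,0,-0.8,0,0,0,0.8],[0,0,-0.5,0,0,0,0.8],[0,0,0,0,0,0,0.8],[0,0,0,0,0,0,0.8],[0,0,0,0,0,0,0.8]],
])

```text
clock: 12.6
eef_pos: [0.5727, 0.287, 0.1562]
tool_rot: [0.975, 0.222, -0.001, 0.0]
wrist_force: [-0.3, 0.1, -0.4]
finger_gap: 0.0681
grip_force: 0.0
```

```bash
python3 - <<'E'
from h import *
a=env.grab_frame("side")["image"];b=env.grab_frame("wrist")["image"]
cv2.imwrite("pics/l3.png",cv2.resize(np.hstack([a,b])[:,:,::-1],(800,300)))
s=env.observe();print(s['clock'],s['eef_pos'],s['wrist_force'],s['grip_force'],s['finger_gap'])
E
```

```text
12.7 [0.57282048 0.287067   0.1565101 ] [-0.5339532   0.09032096  0.19411708] 0.0 0.0683200672131703
```

View pics/l3.png

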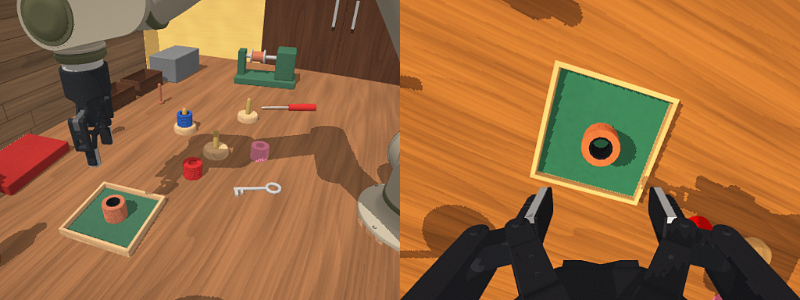

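The coil stands upright in the middle of the tray, the gripper is clear of it, and blue is still on its spindle.

```bash
python3 -c "
from bench import env
print(env.sign_off())"
```

```text
the job is handed in; nothing more can be done
None
```

The copper coil now stands upright in the middle of the green-lined tray; I lowered it until it rested there before letting go. The blue coil is still on its spindle, and the job was handed in at about 13 s; no verdict came back.

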